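Gauge a cut pylon tube between go and no-go jaws

ROBOT

A 6-joint arm with a two-finger parallel gripper is mounted at the origin on a cart in front of the work surface, level with it; the furniture and walls round the work are solid. World frame = base frame: x ahead of the robot, y to its left, z up, the work surface at z = 0. Lengths are in m, angles in rad, forces in N, time in s.
With the tool pointing down it reaches from about 0.3 to 0.825 m from the base axis. Payload 5.4 kg.
Tool frame: the origin (TCP) lies at the very end of the fingers, on their centre line; the grasp point (between the pads) lies 19 mm behind it; z points along the fingers, x is the direction in which the jaws open and shut, and the axes are right-handed (so a half turn about z gives the same grasp; the last joint's range is limited). The gripper opens to 92 mm and grips with 3 to 60 N. Pads are 20 mm wide; open, the fingers measure 128 mm over their backs; the gripper's body (75 mm by 189 mm) begins 69 mm behind the grasp point.
Start: joints at [0.916, 0.158, 1.597, -0, 1.386, -0.21], TCP at [0.247, 0.519, 0.215] pointing down, gripper open.
Joint ranges: [-2.91, 2.91], [-0.94, 2.29], [0.18, 2.7], [-1.29, 4.43], [0.17, 2.64], [-3, 3]. Speed limits (rad/s): [2.57, 2.57, 3.14, 3.14, 3.14, 3.14].

INTERFACE

Orientations are given as a rotation vector (axis times angle).
In Python, from workcell import bot gives the robot as it stands. Calls block until the motion is done:
- bot.goto(position, orientation): joint-space move of the TCP to a pose.
- bot.line_to(position, rot=None, max_speed=0.15): straight line of the TCP; rot=None keeps the orientation; max_speed is the mean speed in m/s.
- bot.set_joints(angles): joint-space move.
- bot.set_gripper(opening, newtons=None): opening from 0.0 (shut) to 1.0 (fully open); newtons is the grip in N (None keeps the last); returns when the fingers have stopped.
- bot.hold(seconds).
- bot.inverse_kinematics(position, orientation): joint angles nearest the present ones, or None.
- bot.read_camera(name): name is "scene" or "side" or "wrist"; returns a dict with "pixels" (400x640x3 uint8, blue, green, red), "fx", "fy", "cx", "cy" (pixels), "k1" (the pictures are not rectified: a ray, as slopes to the right and down, at radius r is drawn at 1 + k1 r^2 times it, then the intrinsics apply), "R" (3x3) and "t" (3): a world point X has camera coordinates R X + t. Camera axes: x right, y down, z forward; pixel columns grow to the right and rows downward; lengths in m; the calibration is good to about 2 mm. A picture is of the moment at which its call begins. There is no depth.
A pose or a line that the arm cannot do raises bot.MotionError and nothing moves.
- bot.job_done(): hands the job in, once; it reports no verdict.
Readings, each from a call of its own:
- bot.current_clock(): time.
- bot.current_joints(): joint angles.
- bot.current_joint_vel(): joint speeds.
- bot.current_effort(): joint torques, N m.
- bot.current_ee_pos(): TCP position.
- bot.current_tool_rot(): TCP orientation.
- bot.current_contact_force(): force on the tool from outside, world axes, zero at the start.
- bot.current_ft_torque(): the same for the moment, N m.
- bot.current_opening(): opening from 0.0 (shut) to 1.0 (fully open).
Only numpy, scipy, OpenCV 4.12 (cv2) and the standard library are available. Lean on these libraries where they do the work, as an engineer would, in place of code of your own. Each camera call takes 0.05 s, during which the arm holds its last target.

TASK

The cut aluminium pylon tube lying in the gauge on the bench has to be checked: push it endways through the wide go jaws and on against the narrow no-go jaws, and keep a light pressure on it for about half a second to prove that they stop it, without forcing it in. Then lift it out of the gauge and lay it gently in the free pair of notches of the wooden rack, beside the tube that was checked before, centred and level; leave that tube and the tools on the bench where they are.

Things in the scene. Friction and masses are not known exactly. Their poses are not given: they have to be found in the camera images.
- gauge: Tube gauge screwed to the bench: grey plate 206 x 92 x 12 mm with a straight lane. Origin at bench height on the lane's centre line; x points along the lane in the pushing direction, z up. Along x (mm): plate edge -99; rear V-block -86 to -58; front V-block 21 to 33 (both 35 high, 56 wide; they carry the tube with its axis 40 above the bench); go jaws 39 to 53; no-go jaws 79 to 93; plate edge 107.
- go_gap (a point): Middle of the entrance of the go gap: two upright jaws 32.4 mm apart, 14 mm thick along the lane; the tube (30 mm) slides through them. On the tube's axis height, 40 mm above the bench. Axes as the gauge.
- nogo_gap (a point): Middle of the entrance of the no-go gap, 40 mm further along the lane than go_gap: two like jaws only 27 mm apart, so that the flat end of a good tube stops against their front faces. 40 mm above the bench. Axes as the gauge.
- nogo_jaws: The fixed pair of no-go jaws; origin and axes coincide with those of the gauge. All jaws stand 57 mm high and, with their screws, reach 54 mm to each side of the lane's centre line.
- tube_mid (a point): Centre of the loose aluminium tube to be checked: 30 mm diameter, 175 mm long, about 110 g, lying level in the V-blocks; x runs along it in the pushing direction (it may roll about x). At the start its front end is 9 to 32 mm short of go_gap. Pushing it along takes about 1 N.
- tube_front (a point): Centre of the tube's front end face, the one that enters the jaws; 87.5 mm from tube_mid along its x.
- tube_back (a point): Centre of the tube's back end face, the one to push on; 87.5 mm behind tube_mid. At the start it sticks out 46 to 68 mm beyond the gauge's plate, 40 mm above the bench, free behind; at the no-go jaws it is still 10 mm behind the rear V-block.
- finger_space (a point): Point on the lane, 40 mm above the bench, in the middle of the 79 mm long open space between the V-blocks, where only the 12 mm plate lies below the tube: fingers can close across the tube here and lift it straight up. When the tube stands at the no-go jaws, tube_mid lies 10 mm from this point, towards the jaws.
- rack: Fixed wooden tube rack, 152 mm (y) x 90 mm (x) x 52 mm high. Two upright boards, 14 mm thick, centred 38 mm either side of the origin along x, each with two 90-degree V notches at y = +45 and -45 mm; the 62 mm between the boards is open down to a slat 15 mm above the bench. Origin at bench height under the middle; x runs along the tubes that lie in it, z up.
- free_notch (a point): Where the centre of the checked tube shall lie: on the empty notch pair (y = +45 mm), half-way between the boards, at the axis height of a tube in the notches, 55 mm above the bench. x runs along the notches; either end of the tube may point either way.
- old_tube_mid (a point): Centre of the tube checked before, a like loose tube lying in the other notch pair (y = -45 mm) of the rack.
- rasp: Half-round rasp with an orange handle, 340 mm long, lying loose on the bench beyond the gauge; a bystander.
- sanding_block: Brown sanding block, 62 x 100 x 34 mm, loose on the bench; a bystander.
- screwdriver: Screwdriver with a yellow handle, 212 mm long, loose on the bench to the right of the gauge; a bystander.

How it is judged:
By the outcome, as a careful person would: the job done as asked, in the order asked, and still so for the second after the job is handed in, with the robot touching nothing.
It also fails if it takes over 51 s, if anything falls off the work surface, if the arm or the gripper's body presses on something with over 40 N, if the wrist force passes 120 N, or if a joint passes its speed limit or range.

## Working session

There is one attempt and no reset: what is moved stays moved. The work goes in short steps, each a Python script; the robot and the scene stay as the last script left them, time stands still between calls to the robot, and variables do not carry over. Pictures are saved under pics/ and viewed, and the job is handed in when it is done.

```bash
ls; mkdir -p pics; python3 - <<'E'
from workcell import bot
import cv2,pickle
for n in ["scene","side","wrist"]:
    c=bot.read_camera(n); cv2.imwrite(f"pics/{n}0.png",c["pixels"]); pickle.dump(c,open(f"{n}0.pkl","wb"))
    print(n,c["fx"],c["fy"],c["cx"],c["cy"],c["k1"],(-c["R"].T@c["t"]).round(3))
print(bot.current_clock(),bot.current_tool_rot())
E
```

```text
pics
scene 480.9344447263479 480.9344447263479 322.11277625941125 211.4877124264195 -0.05185355624726481 [-0.112 -0.794  0.596]
side 375.85724776311855 375.85724776311855 320.1950329192074 200.13405906921219 -0.04304857006668841 [ 0.622 -0.929  0.47 ]
wrist 328.5724282373645 328.5724282373645 317.6880267960802 196.2647373969967 -0.017622758318116907 [0.172 0.555 0.384]
0.15 [ 2.65633363e+00  1.67646536e+00 -2.04370201e-03]
```

View pics/scene0.png

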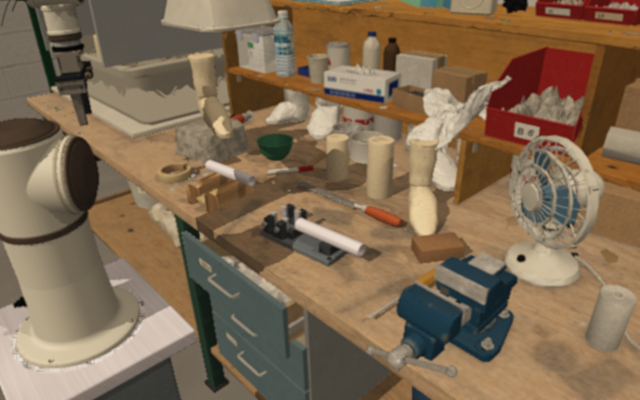

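View pics/side0.png

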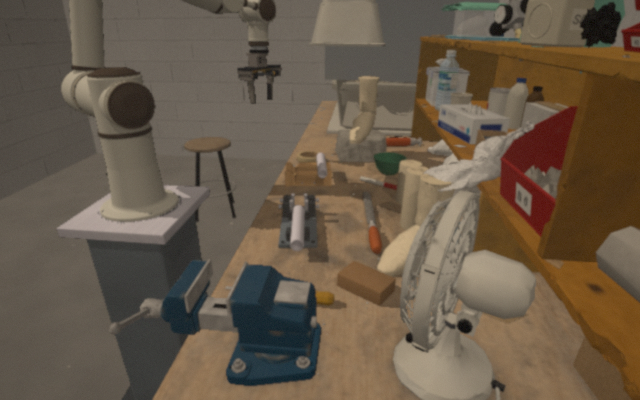

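View pics/wrist0.png

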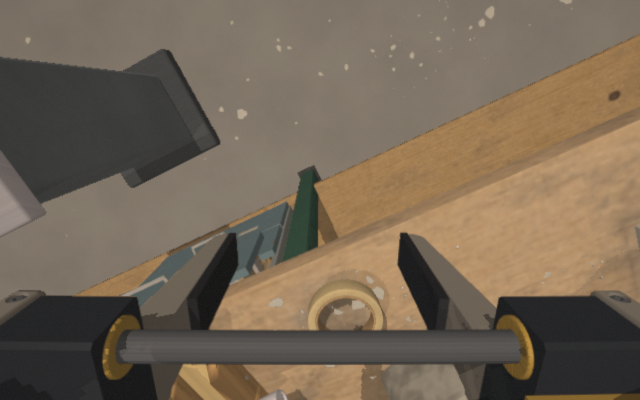

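The scene view shows the gauge at about (305,235), the tube's back end at (363,248), the rack at about (215,190) and its old tube at (230,172). I'll make a rough fix from these and then look from above.

```bash
cat > h.py <<'E'
import numpy as np,cv2,pickle
from scipy.spatial.transform import Rotation as Ro
def ray(c,u,v):
    p=np.array([(u-c["cx"])/c["fx"],(v-c["cy"])/c["fy"]]); q=p.copy()
    for _ in range(20): q=p/(1+c["k1"]*(q@q))
    return -c["R"].T@c["t"], c["R"].T@np.array([q[0],q[1],1])
def atz(c,u,v,z):
    o,d=ray(c,u,v); return o+d*(z-o[2])/d[2]
def proj(c,X):
    x=c["R"]@np.asarray(X,float)+c["t"]; q=x[:2]/x[2]; q=q*(1+c["k1"]*(q@q))
    return np.array([c["fx"]*q[0]+c["cx"],c["fy"]*q[1]+c["cy"]])
def ori(ang): # tool down, tool x at world angle ang
    x=np.array([np.cos(ang),np.sin(ang),0]);z=np.array([0,0,-1.]);y=np.cross(z,x)
    return Ro.from_matrix(np.c_[x,y,z]).as_rotvec()
def snap(bot,n,f):
    c=bot.read_camera(n); cv2.imwrite(f"pics/{f}.png",c["pixels"]); pickle.dump(c,open(f"{f}.pkl","wb")); return c
def load(f): return pickle.load(open(f"{f}.pkl","rb"))
E
python3 - <<'E'
from h import *
c=load("scene0"); s=load("side0"); w=load("wrist0")
for u,v,z in [(363,248,.04),(300,224,.04),(205,165,.055),(252,181,.055)]: print("scene",u,v,atz(c,u,v,z).round(3))
for u,v,z in [(297,245,.04),(298,205,.04),(320,155,.055),(322,175,.055)]: print("side",u,v,atz(s,u,v,z).round(3))
# camera in tool frame
T=Ro.from_rotvec([2.65633363e+00,1.67646536e+00,-2.04370201e-03]).as_matrix()
print("tool axes",T.round(3)); cw=-w["R"].T@w["t"]; print("cam in tool",T.T@(cw-np.array([.247,.519,.215])), "camR in tool (cols cam axes)",(T.T@w["R"].T).round(3))
for f in("scene0","side0"):
    im=load(f)["pixels"]; 
    k=im[140:280,150:400] if f=="scene0" else im[130:270,240:400]
    cv2.imwrite(f"pics/{f}_crop.png",cv2.resize(k,None,fx=3,fy=3,interpolation=cv2.INTER_CUBIC))
E
```

```text
scene 363 248 [ 0.508 -0.233  0.04 ]
scene 300 224 [ 0.479 -0.066  0.04 ]
scene 205 165 [0.484 0.352 0.055]
scene 252 181 [0.516 0.17  0.055]
side 297 245 [ 0.504 -0.235  0.04 ]
side 298 205 [ 0.474 -0.033  0.04 ]
side 320 155 [0.493 0.36  0.055]
side 322 175 [0.52  0.159 0.055]
tool axes [[ 0.43   0.903 -0.001]
 [ 0.903 -0.43  -0.001]
 [-0.001 -0.    -1.   ]]
cam in tool [ 8.52250642e-05 -8.29933005e-02 -1.68780129e-01] camR in tool (cols cam axes) [[ 1.    -0.001 -0.   ]
 [ 0.001  0.956  0.294]
 [ 0.    -0.294  0.956]]
```

View pics/scene0_crop.png

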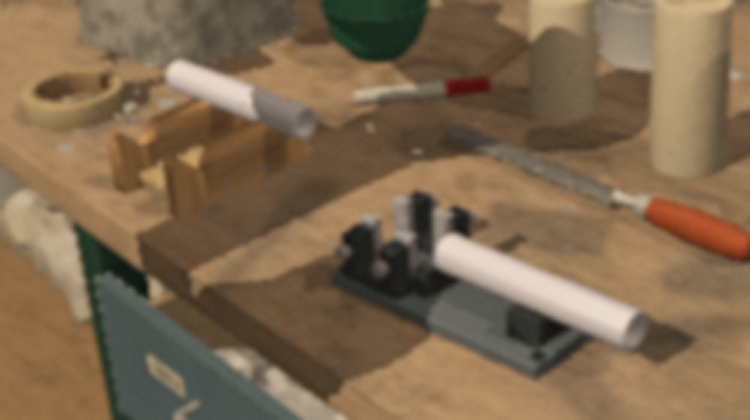

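View pics/side0_crop.png

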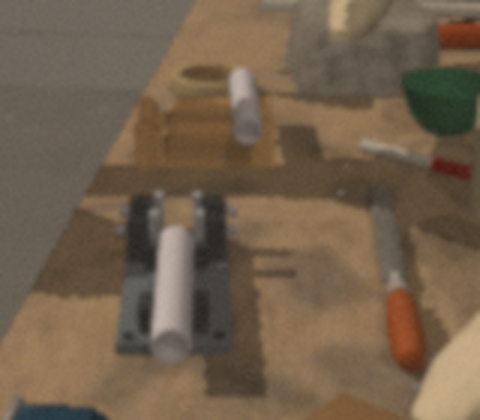

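```bash
python3 - <<'E'
from h import *
from workcell import bot
for a in (9,189):
    for p in [(.49,-.13,.22),(.47,.26,.2),(.51,-.26,.1)]:
        q=bot.inverse_kinematics(p,ori(np.radians(a))); print(a,p,None if q is None else np.round(q,2))
E
```

```text
9 (0.49, -0.13, 0.22) [-0.5  -0.02  1.78 -0.    1.39 -0.66]
9 (0.47, 0.26, 0.2) [ 0.28  0.07  1.72 -0.    1.35  0.12]
9 (0.51, -0.26, 0.1) [-0.68  0.27  1.71 -0.    1.17 -0.84]
189 (0.49, -0.13, 0.22) [-0.5  -0.02  1.78 -0.    1.39  2.49]
189 (0.47, 0.26, 0.2) None
189 (0.51, -0.26, 0.1) [-0.68  0.27  1.71 -0.    1.17  2.3 ]
```

```bash
python3 - <<'E'
from h import *
from workcell import bot
o=ori(np.radians(9))
bot.goto((.46,.26,.2),o); bot.hold(.2); snap(bot,"wrist","w_rack")
bot.goto((.49,-.13,.22),o); bot.hold(.2); snap(bot,"wrist","w_gauge")
print(bot.current_clock(),bot.current_contact_force())
E
```

```text
3.375 [0.5358999  0.36307994 0.7634197 ]
```

View pics/w_rack.png

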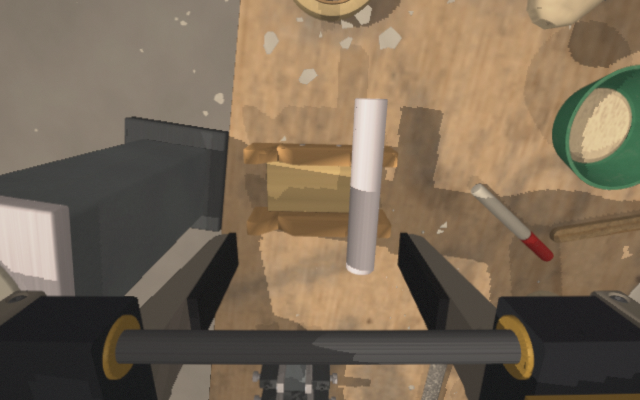

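View pics/w_gauge.png

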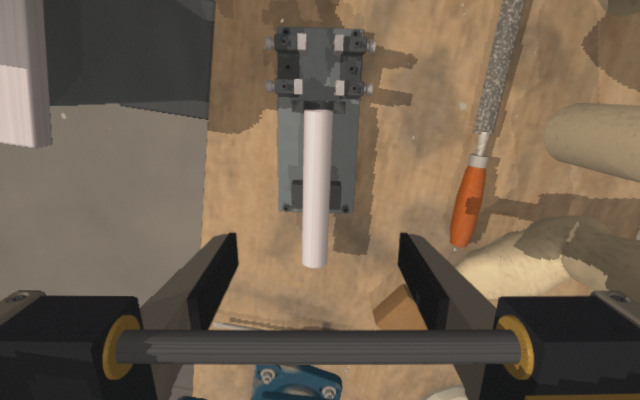

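The rack view shows the rack between (250,150) and (390,235), with the old tube from (370,100) to (360,272) and the left notches free. The gauge view shows the tube from (319,110) to (315,267) and the plate from (278,28) to (352,212). I'll enlarge both.

```bash
python3 - <<'E'
from h import *
a=load("w_gauge")["pixels"]; b=load("w_rack")["pixels"]
cv2.imwrite("pics/g1.png",cv2.resize(a[20:160,250:390],None,fx=4.2,fy=4.2,interpolation=cv2.INTER_CUBIC))
cv2.imwrite("pics/g2.png",cv2.resize(a[150:280,250:390],None,fx=4.2,fy=4.2,interpolation=cv2.INTER_CUBIC))
cv2.imwrite("pics/r1.png",cv2.resize(b[90:280,235:405],None,fx=3,fy=3,interpolation=cv2.INTER_CUBIC))
E
```

```text
(no output)
```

View pics/g1.png

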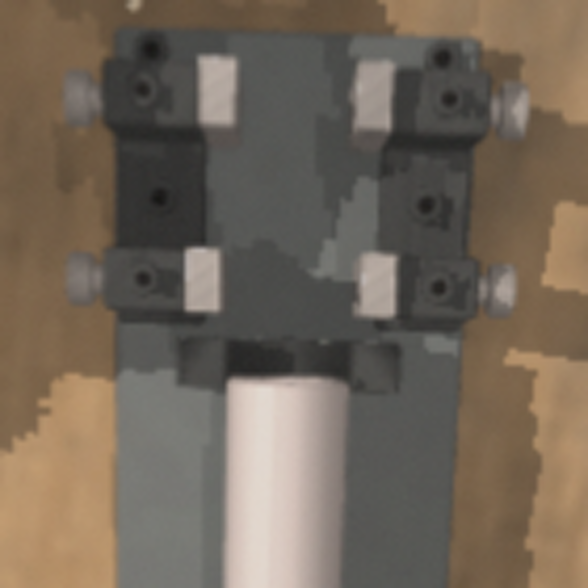

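View pics/g2.png

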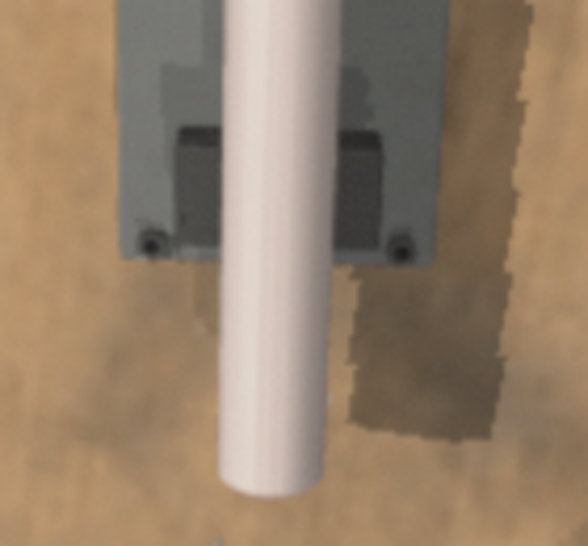

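View pics/r1.png

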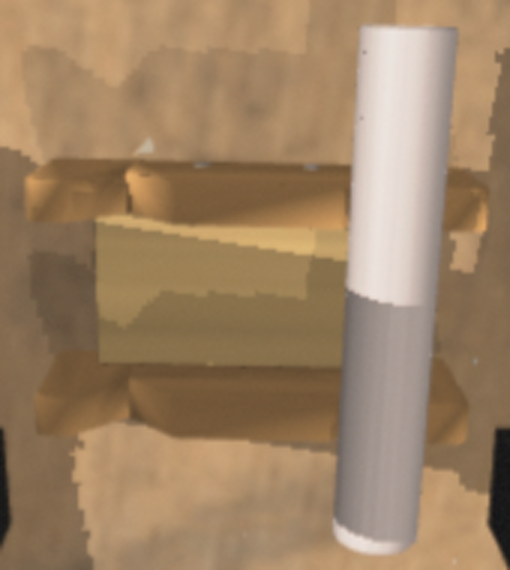

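```bash
cat > fit.py <<'E'
from h import *
from scipy.optimize import least_squares
def fit(c,pts,x0):
    P=np.array([p[0] for p in pts],float); U=np.array([p[1] for p in pts],float)
    def W(x):
        ca,sa=np.cos(x[2]),np.sin(x[2]); return np.c_[x[0]+ca*P[:,0]-sa*P[:,1],x[1]+sa*P[:,0]+ca*P[:,1],P[:,2]]
    f=lambda x:(np.array([proj(c,w) for w in W(x)])-U).ravel()
    r=least_squares(f,x0,loss="soft_l1"); print(r.x.round(4),np.degrees(r.x[2]).round(2)); print(r.fun.reshape(-1,2).round(1).tolist()); return r.x
E
python3 - <<'E'
from fit import *
g=load("w_gauge"); r=load("w_rack")
G1=lambda u,v:(250+u/4.2-.4,20+v/4.2-.4); G2=lambda u,v:(250+u/4.2-.4,150+v/4.2-.4); R1=lambda u,v:(235+u/3-.33,90+v/3-.33)
mm=lambda *a:np.array(a)/1000
gp=[(mm(-99,46,12),G2(120,258)),(mm(-99,-46,12),G2(433,265)),(mm(107,46,12),G1(118,32)),(mm(107,-46,12),G1(480,40)),
 (mm(79,13.5,57),G1(235,128)),(mm(79,-13.5,57),G1(356,130)),(mm(93,13.5,57),G1(235,57)),(mm(93,-13.5,57),G1(358,62)),
 (mm(39,16.2,57),G1(220,309)),(mm(39,-16.2,57),G1(362,316)),(mm(53,16.2,57),G1(219,248)),(mm(53,-16.2,57),G1(362,254)),
 (mm(-86,28,35),G2(177,247)),(mm(-86,-28,35),G2(381,249)),(mm(21,28,35),G1(178,384)),(mm(21,-28,35),G1(400,390))]
xg=fit(g,gp,[.49,-.13,1.72])
d=np.array([np.cos(xg[2]),np.sin(xg[2])])
f=atz(g,*G1(287,379),.055); b=atz(g,*G2(271,496),.055)
print("tube f,b",f,b,np.linalg.norm(f-b),"along", [(p[:2]-xg[:2])@d for p in (f,b)],"lat",[(p[:2]-xg[:2])@[-d[1],d[0]] for p in(f,b)])
rp=[(mm(45,76,52),R1(25,178)),(mm(31,76,52),R1(33,221)),(mm(45,-76,52),R1(488,183)),(mm(31,-76,52),R1(488,232)),
 (mm(-31,76,52),R1(38,393)),(mm(-45,76,52),R1(38,433)),(mm(-31,-76,52),R1(468,405)),(mm(-45,-76,52),R1(467,444)),
 (mm(38,45,33.8),R1(129,192)),(mm(-38,45,33.8),R1(130,392))]
xr=fit(r,rp,[.455,.26,1.72])
dr=np.array([np.cos(xr[2]),np.sin(xr[2])]); n=np.array([-dr[1],dr[0]])
for uv in [(409,28),(374,551)]:
    p=atz(r,*R1(*uv),.07); print("old end",p,(p[:2]-xr[:2])@dr,(p[:2]-xr[:2])@n)
print("free",xr[:2]+.045*n)
E
```

```text
[ 0.4833 -0.0841  1.7031] 97.58
[[-0.1, 0.7], [0.6, 0.8], [-1.4, -1.7], [0.5, -1.1], [-0.1, -0.5], [-0.0, -0.2], [0.2, 0.0], [0.1, -0.4], [0.1, 0.9], [-0.3, 0.1], [0.5, 0.2], [0.3, -0.4], [-0.4, -0.2], [-0.0, 0.5], [-0.4, 0.7], [0.1, 0.7]]
tube f,b [ 0.47961609 -0.05988083  0.055     ] [ 0.50283935 -0.23318392  0.055     ] 0.17485217229842873 along [np.float64(0.024474762853336815), np.float64(-0.15037734197200295)] lat [np.float64(0.0004423942400824843), np.float64(0.00028878555608441436)]
[0.4641 0.249  1.7056] 97.72
[[-0.1, -0.4], [-2.1, -0.5], [1.9, 1.6], [0.5, -0.6], [-1.3, 1.0], [-0.7, 0.1], [1.5, 0.2], [0.6, -0.5], [-0.5, -0.4], [0.0, 1.8]]
old end [0.49327402 0.34803131 0.07      ] 0.0941910408318082 -0.04222191311277286
old end [0.51666432 0.17718387 0.07      ] -0.07824997580251926 -0.042446119139446105
free [0.41949785 0.24297566]
```

```bash
python3 - <<'E'
from h import *
g=load("w_gauge"); s=load("scene0"); d=load("side0")
for n,c,u,v,z in [("vise base",g,300,362,.02),("foot tip",g,462,285,.03),("block",g,385,315,.034),("cyl",g,548,140,.0),("foot scene",s,422,236,0),("foot top",s,422,141,.2),("vise top s",s,470,262,.12),("vise side top",d,265,268,.12),("vise jaw",s,485,262,.12),("foot side tip",d,385,270,0)]: print(n,atz(c,u,v,z).round(3))
E
```

```text
vise base [ 0.509 -0.403  0.02 ]
foot tip [ 0.692 -0.242  0.03 ]
block [ 0.604 -0.298  0.034]
cyl [ 0.756 -0.053  0.   ]
foot scene [ 0.686 -0.254  0.   ]
foot top [ 0.743 -0.192  0.2  ]
vise top s [ 0.516 -0.47   0.12 ]
vise side top [ 0.486 -0.439  0.12 ]
vise jaw [ 0.534 -0.488  0.12 ]
foot side tip [ 0.696 -0.25   0.   ]
```

```bash
cat > geo.py <<'E'
from h import *
XG=np.array([.4833,-.0841]);YG=1.7031
D=np.array([np.cos(YG),np.sin(YG)]);N=np.array([-D[1],D[0]])
OG=ori(YG-np.pi/2)
def gp(a,l,z): return [*(XG+D*a/1000+N*l/1000),z/1000]
XR=np.array([.4641,.249]);YR=1.7056
E
python3 - <<'E'
from geo import *
from workcell import bot
bot.set_gripper(0.0,20)
bot.goto(gp(-188,.3,120),OG); bot.line_to(gp(-188,.3,22),max_speed=.12)
bot.hold(.15); F0=bot.current_contact_force(); print(F0,bot.current_clock(),bot.current_ee_pos(),gp(-188,.3,22),bot.current_opening())
for a in (-166,-158,-152): 
    bot.line_to(gp(a,.3,22),max_speed=.04); print(a,(bot.current_contact_force()-F0).round(2))
snap(bot,"wrist","w_push1"); print(bot.current_clock())
E
```

```text
[0.09074714 0.80578    0.35856311] 6.5667 [ 0.50847252 -0.2710332   0.02304855] [np.float64(0.5078032116746634), np.float64(-0.27049657351364226), 0.022] 0.002672369927209763
-166 [ 0.21 -0.9  -0.2 ]
-158 [-0.36 -1.01  0.12]
-152 [-0.43  0.3  -0.08]
7.9667
```

View pics/w_push1.png

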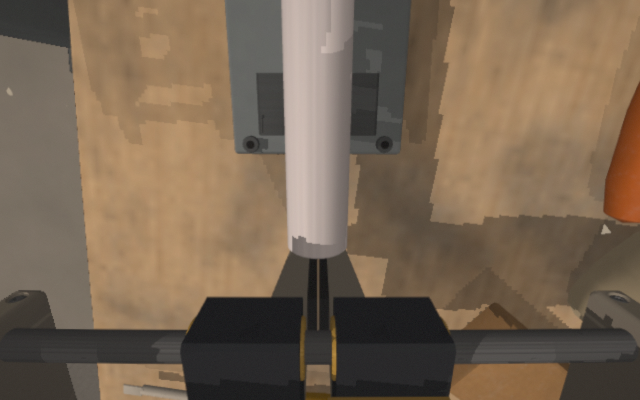

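The closed fingers are centred on the tube's back end at about (318,250), and the lane is straight. I'll push on and watch the force.

```bash
python3 - <<'E'
from geo import *
from workcell import bot
F0=np.array([0.09,.4,.36])
fl=lambda: float((np.mean([bot.current_contact_force() for _ in range(3)],axis=0)-F0)[:2]@D)
a=-152
for a in (-140,-130,-120,-113):
    bot.line_to(gp(a,.3,22),max_speed=.04); f=fl(); print(a,round(f,2))
    if f<-5: break
while f>-4.5 and a<-98:
    a+=.7; bot.line_to(gp(a,.3,22),max_speed=.03); f=fl(); print(round(a,1),round(f,2))
t=bot.current_clock()
while bot.current_clock()-t<.3: bot.hold(.1); print("hold",round(fl(),2))
p=bot.current_ee_pos(); print(a,"actual along",(p[:2]-XG)@D*1000,p[2],bot.current_clock())
snap(bot,"wrist","w_push2")
E
```

```text
-140 0.03
-130 -0.07
-120 -0.1
-113 0.64
-112.3 -1.01
-111.6 -1.5
-110.9 -0.11
-110.2 -1.05
-109.5 -0.67
-108.8 -1.35
-108.1 -0.14
-107.4 -1.41
-106.7 -1.42
-106.0 -0.72
-105.3 -5.04
hold -6.67
hold -5.6
hold -5.49
hold -5.6
-105.29999999999997 actual along -106.1748475677463 0.022354808645238478 12.6917
```

View pics/w_push2.png

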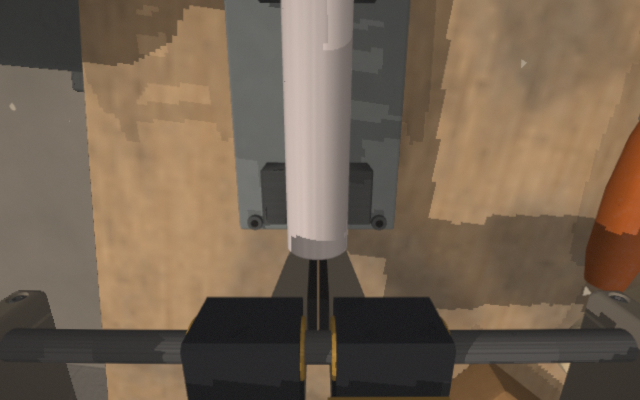

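Resistance appeared at along = −106 mm, exactly where the no-go jaws should stop the tube, and it held at about 5.5 N. I'll hold a little longer, then back off, rise and inspect.

```bash
python3 - <<'E'
from geo import *
from workcell import bot
F0=np.array([0.09,.4,.36])
for i in range(4):
    bot.hold(.1); print(round(float((bot.current_contact_force()-F0)[:2]@D),2))
bot.line_to(gp(-125,.3,22),max_speed=.08)
bot.line_to(gp(-125,.3,100),max_speed=.2)
bot.set_gripper(.65,20)
bot.goto(gp(-12,.3,130),OG); bot.hold(.15)
snap(bot,"wrist","w_up"); snap(bot,"scene","s_up"); snap(bot,"side","d_up"); print(bot.current_clock())
s=cv2.imread("pics/s_up.png")[180:270,240:380]; cv2.imwrite("pics/s_upc.png",cv2.resize(s,None,fx=4,fy=4,interpolation=cv2.INTER_CUBIC))
E
```

```text
-5.08
-6.13
-5.36
-6.21
15.9
```

View pics/w_up.png

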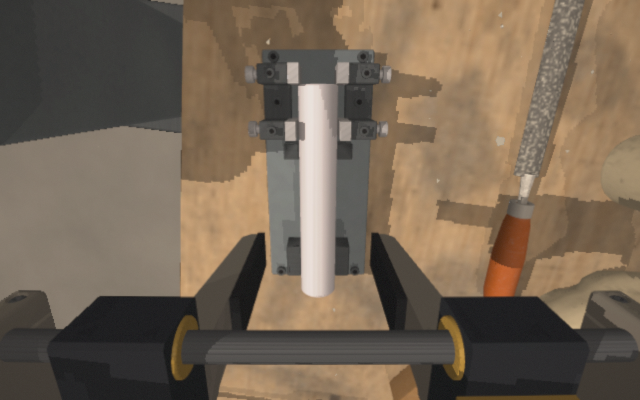

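View pics/s_upc.png

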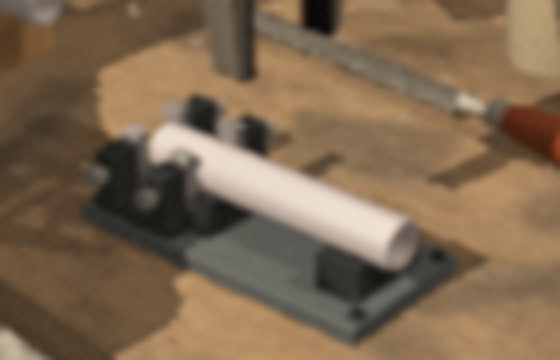

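The tube's front end sits at (317,83), right at the no-go jaws, and its back end is at (318,296). The tube is in place, so I'll grasp it at its middle and lift.

```bash
python3 - <<'E'
from geo import *
from workcell import bot
g=load("w_up")
for uv in [(317,83.5),(318.5,295.5)]:
    p=atz(g,*uv,.055); print((p[:2]-XG)@D*1000,(p[:2]-XG)@N*1000)
bot.line_to(gp(-8.5,.5,21),max_speed=.12); bot.hold(.1)
p=bot.current_ee_pos(); print("at",(p[:2]-XG)@D*1000,(p[:2]-XG)@N*1000,p[2],bot.current_contact_force().round(2))
bot.set_gripper(0.0,20); bot.hold(.1); print(bot.current_opening()*92,bot.current_contact_force().round(2))
bot.line_to(gp(-10,.5,25),max_speed=.03); print(bot.current_contact_force().round(2))
bot.line_to(gp(-10,.5,130),max_speed=.12); bot.hold(.15); print(bot.current_contact_force().round(2),bot.current_ft_torque().round(3))
snap(bot,"scene","s_lift");snap(bot,"wrist","w_lift");snap(bot,"side","d_lift"); print(bot.current_clock(),bot.current_opening()*92)
s=cv2.imread("pics/s_lift.png")[120:270,220:420]; cv2.imwrite("pics/s_liftc.png",cv2.resize(s,None,fx=3,fy=3,interpolation=cv2.INTER_CUBIC))
E
```

```text
78.8403642138444 0.4793563030417256
-93.84025566758837 -0.37666908184377446
at -8.969516610672091 -0.265098466595395 0.021932061053639495 [-0.   -0.11 -0.18]
29.197857892738377 [-0.7   0.51  0.67]
[-0.49  0.11 -1.05]
[-0.28 -0.22 -0.29] [-0.07   0.059 -0.031]
19.3333 29.321742424959663
```

View pics/s_liftc.png

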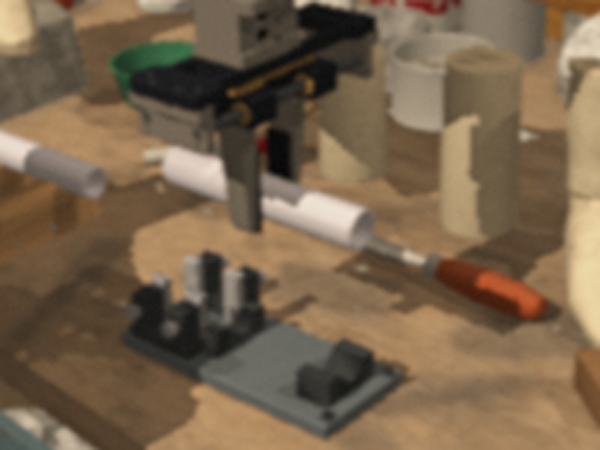

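View pics/w_lift.png

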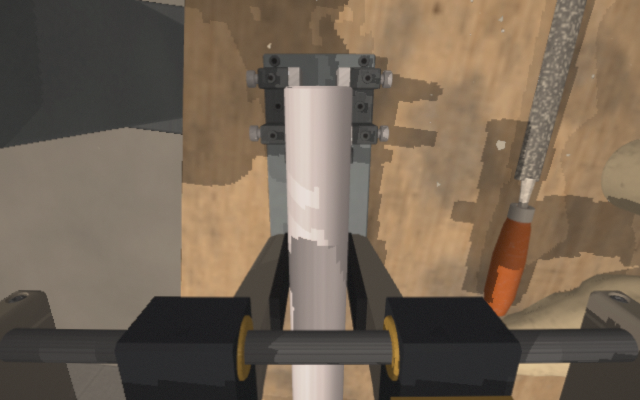

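```bash
python3 - <<'E'
from geo import *
from workcell import bot
w=load("w_lift"); p=np.array(bot.current_ee_pos())
m=p+[0,0,.0181]; u3=np.array([*D,0])
print("pred front top",proj(w,m+u3*.088+[0,0,.015]),"seen ~(318,87)")
r=load("w_rack"); n=np.array([-np.sin(YR),np.cos(YR)]); d=np.array([np.cos(YR),np.sin(YR)])
free=XR+n*.0453; OR=ori(YR-np.pi/2)
bot.goto([*free,.15],OR); bot.hold(.2)
print(free,bot.current_ee_pos(),bot.current_clock())
snap(bot,"scene","s_pre");snap(bot,"wrist","w_pre")
s=cv2.imread("pics/s_pre.png")[100:240,140:300]; cv2.imwrite("pics/s_prec.png",cv2.resize(s,None,fx=4,fy=4,interpolation=cv2.INTER_CUBIC))
E
```

```text
pred front top [317.23584644  84.26801013] seen ~(318,87)
[0.41921097 0.24291187] [0.41970694 0.24208677 0.1499301 ] 20.8333
```

View pics/s_prec.png

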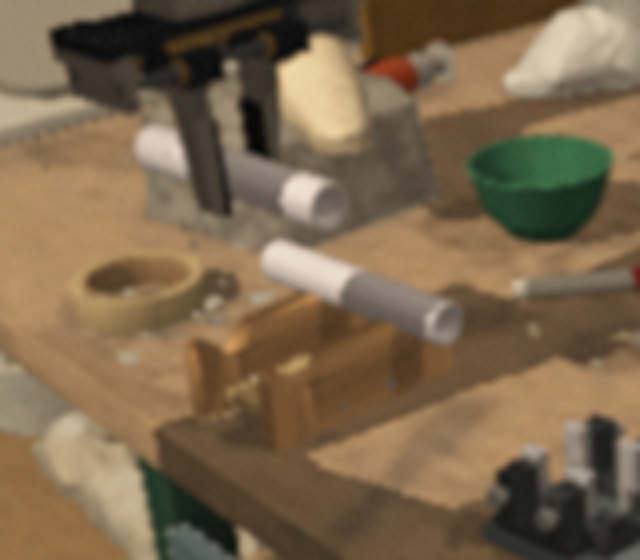

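View pics/w_pre.png

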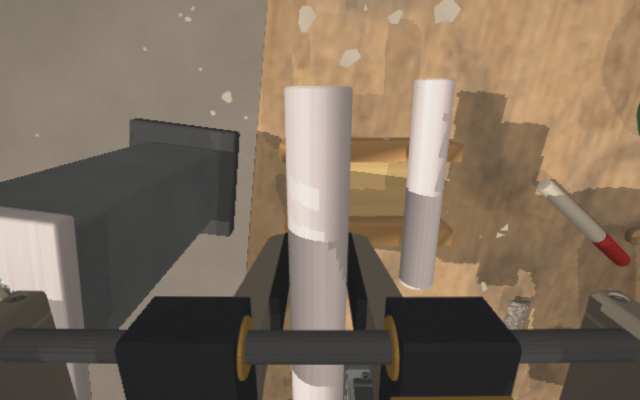

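```bash
python3 - <<'E'
from geo import *
from workcell import bot
n=np.array([-np.sin(YR),np.cos(YR)])
free=XR+n*.0453
bot.line_to([*free,.046],max_speed=.1); bot.hold(.25)
print(free,bot.current_ee_pos(),bot.current_contact_force().round(2),bot.current_clock())
snap(bot,"scene","s_low");snap(bot,"wrist","w_low");snap(bot,"side","d_low")
s=cv2.imread("pics/s_low.png")[130:230,150:290]; a=cv2.resize(s,None,fx=4,fy=4,interpolation=cv2.INTER_CUBIC); cv2.imwrite("pics/s_lowc.png",a)
s=cv2.imread("pics/d_low.png")[130:210,270:370]; cv2.imwrite("pics/d_lowc.png",cv2.resize(s,None,fx=5,fy=5,interpolation=cv2.INTER_CUBIC))
E
```

```text
[0.41921097 0.24291187] [0.41957954 0.24300938 0.04646779] [-0.13  0.09 -1.76] 22.375
```

View pics/s_lowc.png

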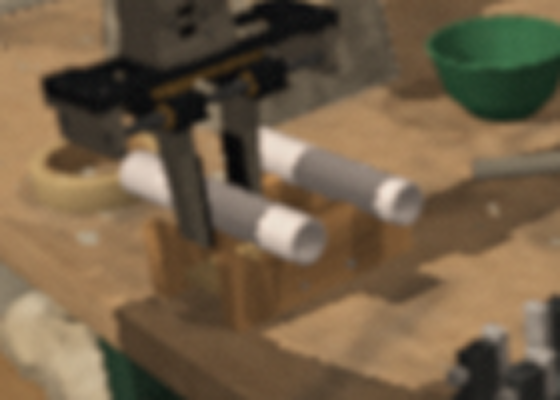

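View pics/w_low.png

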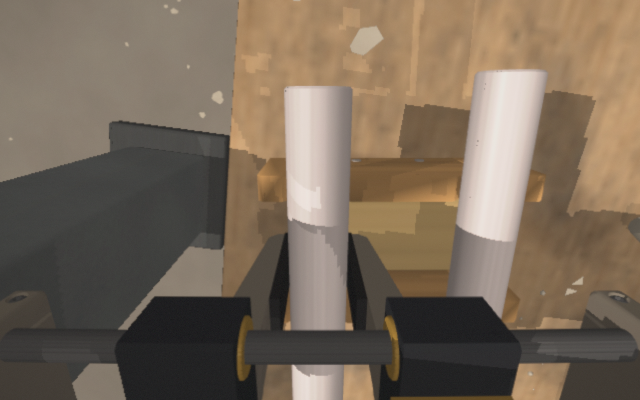

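View pics/d_lowc.png

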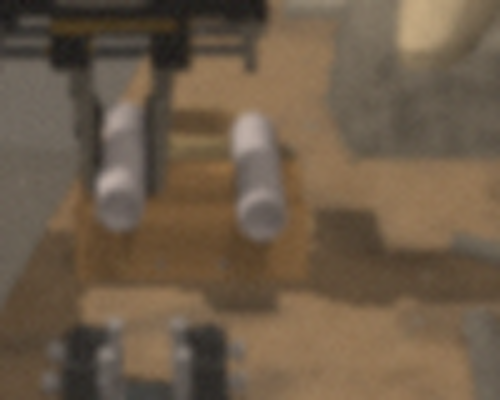

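```bash
python3 - <<'E'
from fit import *
import geo
w=load("w_low")
XR=geo.XR;d=np.array([np.cos(geo.YR),np.sin(geo.YR)]);n=np.array([-d[1],d[0]])
P=lambda a,l,z:proj(w,[*(XR+d*a/1000+n*l/1000),z/1000]).round(1)
for q in [(31,76,52),(45,76,52),(31,0,52),(45,-76,52),(31,-76,52),(-45,-76,52),(-31,-76,52),(87.5,-45,70)]: print(q,P(*q))
im=w["pixels"][60:340,230:570].copy()
im=cv2.resize(im,None,fx=2.2,fy=2.2,interpolation=cv2.INTER_CUBIC)
cv2.imwrite("pics/w_lowc.png",im)
E
```

```text
(31, 76, 52) [258.3 200.3]
(45, 76, 52) [256.8 174.3]
(31, 0, 52) [402.8 200.2]
(45, -76, 52) [551.  174.3]
(31, -76, 52) [545.6 200. ]
(-45, -76, 52) [519.4 320.9]
(-31, -76, 52) [523.8 300.8]
(87.5, -45, 70) [528.1  86.8]
```

View pics/w_lowc.png

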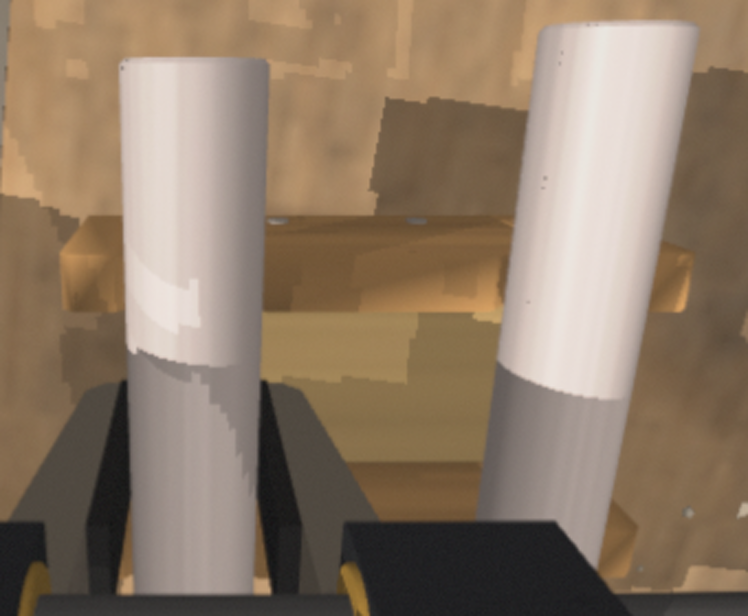

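The predicted rack corners match the seen edges to 1–2 px: the inner board edge is at row 201 against 200 predicted, and the left end at column 258.6 against 258.3. I'll lower it gently.

```bash
python3 - <<'E'
from geo import *
from workcell import bot
n=np.array([-np.sin(YR),np.cos(YR)])
free=XR+n*.0451
rd=lambda: np.mean([bot.current_contact_force() for _ in range(3)],axis=0)
F0=rd(); z=.046
while z>.0335:
    z-=.001; bot.line_to([*free,z],max_speed=.02); f=rd()-F0; print(round(z,4),f.round(2))
    if f[2]>2.5 : break
bot.hold(.15); print((rd()-F0).round(2),bot.current_ee_pos(),bot.current_clock())
E
```

```text
0.045 [ 0.01 -0.1   0.49]
0.044 [-0.56  0.15  0.09]
0.043 [-0.53  0.41 -0.35]
0.042 [-1.07  0.86  0.68]
0.041 [-0.77  0.07  0.72]
0.04 [-0.29  0.7  -0.41]
0.039 [-0.57 -0.33  0.06]
0.038 [-0.01  0.72 -0.13]
0.037 [ 0.33  0.12 -0.46]
0.036 [-3.59 -0.43  7.41]
[-3.12 -1.82  7.84] [0.41943572 0.24295535 0.03666336] 25.175
```

```bash
python3 - <<'E'
from geo import *
from workcell import bot
n=np.array([-np.sin(YR),np.cos(YR)])
free=XR+n*.0457
bot.line_to([*free,.0366],max_speed=.02); print(bot.current_contact_force().round(2))
bot.set_gripper(.36,5); bot.set_gripper(.6); bot.hold(.15)
bot.line_to([*free,.20],max_speed=.12); bot.hold(.2)
print(bot.current_clock(),bot.current_contact_force().round(2))
snap(bot,"wrist","w_end")
bot.goto([.36,.05,.3],OG); bot.hold(.1)
snap(bot,"scene","s_end");snap(bot,"side","d_end");print(bot.current_clock())
s=cv2.imread("pics/s_end.png")[130:280,150:430]; cv2.imwrite("pics/s_endc.png",cv2.resize(s,None,fx=2.8,fy=2.8,interpolation=cv2.INTER_CUBIC))
s=cv2.imread("pics/d_end.png")[130:330,240:420]; cv2.imwrite("pics/d_endc.png",cv2.resize(s,None,fx=3,fy=3,interpolation=cv2.INTER_CUBIC))
s=cv2.imread("pics/w_end.png")[60:290,230:480]; cv2.imwrite("pics/w_endc.png",cv2.resize(s,None,fx=2.6,fy=2.6,interpolation=cv2.INTER_CUBIC))
E
```

```text
[ 0.21 -0.46 -0.43]
28.0583 [ 0.13 -0.69  0.2 ]
29.2083
```

View pics/w_endc.png

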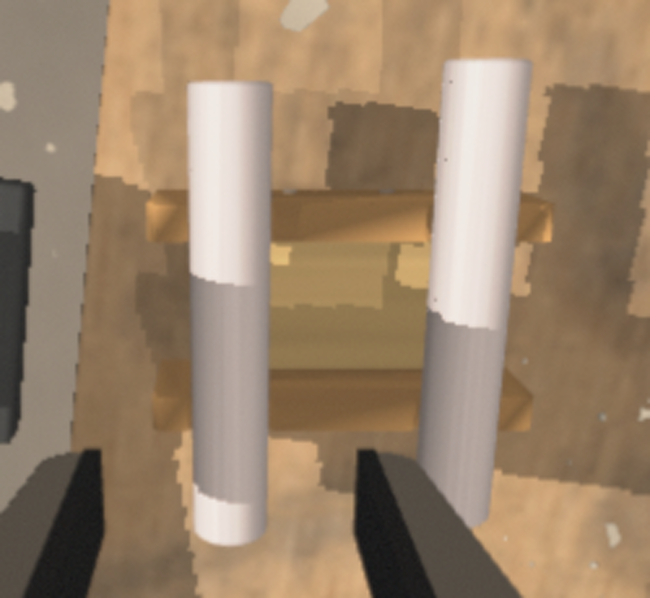

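View pics/s_endc.png

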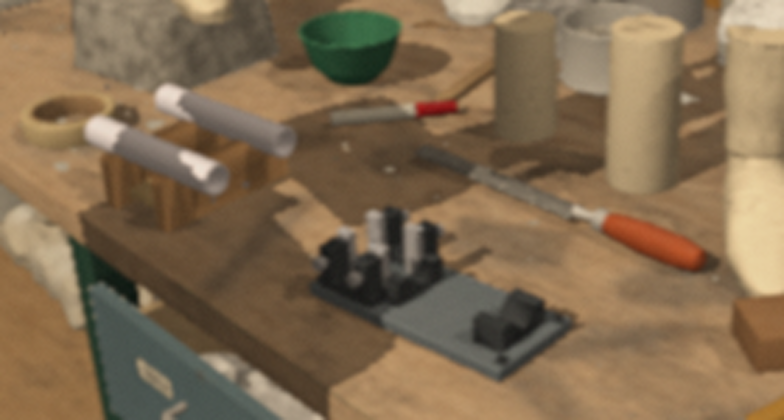

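View pics/d_endc.png

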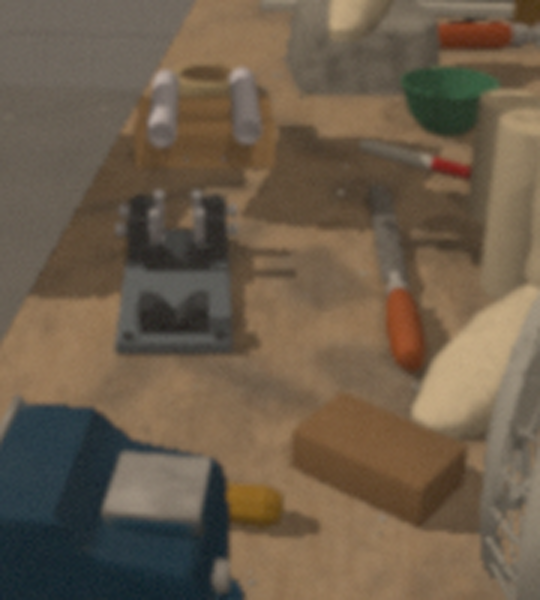

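```bash
python3 - <<'E'
from fit import *
import geo
w=load("w_end");C=lambda u,v:(230+u/2.6-.3,60+v/2.6-.3)
mm=lambda *a:np.array(a)/1000
x=fit(w,[(mm(45,76,52),C(147,203)),(mm(31,76,52),C(148,242)),(mm(45,-76,52),C(551,200)),(mm(31,-76,52),C(551,242)),(mm(-31,76,52),C(154,396)),(mm(-45,76,52),C(155,431)),(mm(-45,-76,52),C(530,431)),(mm(-31,-76,52),C(532,397))],[*geo.XR,geo.YR])
d=np.array([np.cos(x[2]),np.sin(x[2])]);n=np.array([-d[1],d[0]])
e=[atz(w,*C(u,v),.069) for u,v in [(230,82),(231,544)]]+[atz(w,*C(u,v),.069) for u,v in[(488,60),(468,523)]]
for X in(x[:2],geo.XR): print([(((p[:2]-X)@d*1000).round(1),((p[:2]-X)@n*1000).round(1)) for p in e])
E
```

```text
[0.4634 0.2485 1.7064] 97.77
[[-0.7, 0.2], [-0.7, -0.3], [2.1, 1.3], [0.5, -0.4], [-1.2, 0.6], [-1.2, -0.2], [0.6, -0.4], [1.3, 0.0]]
[(np.float64(87.6), np.float64(44.6)), (np.float64(-86.4), np.float64(44.4)), (np.float64(94.6), np.float64(-41.5)), (np.float64(-77.3), np.float64(-48.6))]
[(np.float64(87.2), np.float64(45.4)), (np.float64(-86.8), np.float64(45.1)), (np.float64(94.2), np.float64(-40.7)), (np.float64(-77.8), np.float64(-47.9))]
```

```bash
python3 -c "
from workcell import bot
bot.job_done();print(bot.current_clock())"
```

```text
the job is handed in; nothing more can be done
the job is handed in; nothing more can be done
```

The tube passed the check and now lies in the free notches of the rack. I handed the job in after about 29 s on the robot's clock.

- **Gauge check:** I pushed the tube from behind through the go jaws with about 1 N or less. It stopped where the no-go jaws should stop it, and I held about 5–6 N on it for just under a second. The picture showed its front end at 78.8 mm along the lane; the no-go jaws begin at 79 mm.
- **Placing:** I gripped the tube at its middle with 20 N, lifted it straight up and lowered it into the notches. Contact force on landing was about 8 N, which I eased to near zero before letting go.
- **Last checks:** The tube is within about 1 mm of centred along the notches (0.2–0.6 mm) and 44.4–45.4 mm to the side, where 45 mm is right. It looks level beside the old tube. The old tube's offset along the rack was about 8 mm both before and after, within measuring error. The rasp, sanding block and screwdriver look untouched in the final pictures.
- **Disagreements:** The sideways readings of the old tube's two ends differed by about 7 mm in the last picture, probably because a finger partly hid one end. When I lowered the tube, a sideways force of about 3 N showed that the gripper was a fraction of a millimetre off the notch centre. I shifted it before release, and the force went away.

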